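# Sweep the loose jar lids into the crumb tray

## Task

Sweep the three loose jar lids across the worktop and through the open side of the low dark metal tray, until every lid is all the way inside it. Push them along the surface with the fingers, never picking them up, and leave the garlic, the small dish and the cup where they stand.

Things in the scene. Friction and masses are not known exactly. Their poses are not given: they have to be found in the camera images.
- tray: low dark steel crumb tray, fixed, 140 mm deep (x), 200 mm wide (y), open on top and along its whole -x side (the mouth, facing roughly to the robot's left). The other three sides are walls 3 mm thick, 31 mm high. Floor 2.5 mm above the worktop, inside from x = -70 (mouth edge) to +67 mm and y = -97 to +97 mm. Origin: centre of the underside; x points from mouth to back wall, z up
- tray_mouth (a point): middle of the mouth edge of the tray, at worktop level, 70 mm from the tray's origin along its -x; same axes as the tray. From this edge a full-width ramp 20 mm long rises from worktop level to the 2.5 mm high floor
- lid_0: loose brass-coloured screw lid of a jar, lying flat with its closed top upward: a disc 44 mm across and 14 mm high with a ribbed skirt, about 35 g, one of three alike. Origin: centre of its underside, z axis up. It slides on the worktop; it does not roll. Being round, it slips sideways off a single narrow fingertip; two tips some 24 mm apart steer it.
- lid_1: loose brass-coloured screw lid of a jar, lying flat with its closed top upward: a disc 44 mm across and 14 mm high with a ribbed skirt, about 35 g, one of three alike. Origin: centre of its underside, z axis up. It slides on the worktop; it does not roll. Being round, it slips sideways off a single narrow fingertip; two tips some 24 mm apart steer it.
- lid_2: loose brass-coloured screw lid of a jar, lying flat with its closed top upward: a disc 44 mm across and 14 mm high with a ribbed skirt, about 35 g, one of three alike. Origin: centre of its underside, z axis up. It slides on the worktop; it does not roll. Being round, it slips sideways off a single narrow fingertip; two tips some 24 mm apart steer it.
- garlic: loose garlic bulb, 60 mm across, 59 mm high, bystander; origin at the centre of its underside
- ramekin: loose small white straight-sided dish, 68 mm across, 36 mm high, bystander; origin at the centre of its underside
- cup: loose small white cup without handle, 76 mm across, 56 mm high, bystander; origin at the centre of its underside
Not all that is in view belongs to the job. Leave any white look-alike of the lid_0 alone. What is shaped like the lid_2 but blue is not meant.

How it is judged:
At the end, for the whole second after the job is handed in: Each of the three lids rests inside the tray, its centre at least 19 mm past the mouth edge and between the walls, its underside less than 25 mm above the worktop; the garlic, dish and cup are within 20 mm of where they started (x of lid_0 in the frame of tray between -0.051 and 0.067 m and y of lid_0 in the frame of tray between -0.097 and 0.097 m and height (world z) of each of lid_0, lid_1, lid_2 below 0.025 m and linear speed of each of lid_0, lid_1, lid_2 below 0.01 m/s and x of lid_1 in the frame of tray between -0.051 and 0.067 m and y of lid_1 in the frame of tray between -0.097 and 0.097 m and x of lid_2 in the frame of tray between -0.051 and 0.067 m and y of lid_2 in the frame of tray between -0.097 and 0.097 m and distance of each of garlic, ramekin, cup from where it was at the start of the episode below 0.02 m); the robot touches nothing.
It fails at once if a lid is picked up on its way (its underside more than 10 mm above the worktop while it is still outside the tray) ((height (world z) of lid_0 above 0.01 m and x of lid_0 in the frame of tray below -0.092 m) or (height (world z) of lid_1 above 0.01 m and x of lid_1 in the frame of tray below -0.092 m) or (height (world z) of lid_2 above 0.01 m and x of lid_2 in the frame of tray below -0.092 m)).
It fails at once if a lid is lifted off the surface (more than 25 mm up) instead of being slid (height (world z) of any of lid_0, lid_1, lid_2 above 0.025 m).
It fails at once if the garlic, the small dish or the cup is moved by more than 20 mm (distance of any of garlic, ramekin, cup from where it was at the start of the episode above 0.02 m).
It also fails if it takes over 67 s, if anything falls off the work surface, if the arm or the gripper's body presses on something with over 40 N, if the wrist force passes 120 N, or if a joint passes its speed limit or range.

## Robot

A 6-joint arm with a two-finger parallel gripper is mounted at the origin on the work surface; the furniture and walls round the work are solid. World frame = base frame: x ahead of the robot, y to its left, z up, the work surface at z = 0. Lengths are in m, angles in rad, forces in N, time in s.
With the tool pointing down it reaches from about 0.275 to 0.85 m from the base axis. Payload 5.2 kg.
Tool frame: the origin (TCP) lies midway between the tips of the shut fingers; the grasp point (between the pads) lies 19 mm behind it (arm.hold_point_z is the distance from the TCP to the grasp point, in m); z points along the fingers, y is the line along which they close (so a half turn about z gives the same grasp; the last joint's range is limited). The gripper opens to 85 mm and grips with 20 to 120 N. Pads are 22 mm wide; open, the fingers measure 114 mm over their backs; the gripper's body (76 mm by 85 mm) begins 54 mm behind the grasp point. The pads swing forward as they close: fully open they stand 13 mm farther back than shut.
Start: joints at [0.994, 0.259, 1.535, -0, 1.348, -0.203], TCP at [0.201, 0.512, 0.231] pointing down, gripper open.
Joint ranges: [-3.14, 3.14], [-0.91, 2.08], [0.19, 2.58], [-1.22, 4.36], [0.22, 2.71], [-3.12, 3.12]. Speed limits (rad/s): [2.57, 2.57, 3.14, 3.14, 3.14, 3.14].

## Interface

Orientations are given as a rotation vector (axis times angle).
In Python, from station import arm gives the robot as it stands.
- The arm moves only by the shell command python3 -m inch 'ROWS'. ROWS is JSON, a list of rows, each a list of 7 numbers: the shift along the tool's x, y, z in cm, then the turn, a rotation vector about the tool's x, y, z in degrees, then the finger opening in cm, from 0 to 8.54. In form: [[dx, dy, dz, rx, ry, rz, hand], ...]. A call has 1 to 8 rows; each row shifts and turns the commanded pose from where the row before left it, along the tool's axes as they then stand; what a row does not reach is not made up. A row lasts 1/12 s, in which the tool goes at most 41.7 mm and 7.16 degrees, less where a joint would pass 70% of its speed; a pose out of reach is approached as far as the arm can. A call with a gripper value outside its range is refused whole. The fingers move at their own pace and stop on an object; the grip force is fixed at half the most. Time passes only in rows, so rows that do not move let the fingers close. It gives the time, the measured TCP pose, the force, the opening and the grip force at its end, in the units of the state.
- arm.get_obs(): the state, without advancing time (a new reading comes with each control period).
- arm.camera(name): name is "scene" or "top" or "wrist"; returns a dict with "img" (420x560x3 uint8, red, green, blue), "fx", "fy", "cx", "cy" (pixels), "R" (3x3) and "t" (3): a world point X has camera coordinates R X + t; the wrist camera has in their place "tool_from_camera" (4x4, takes a point from camera to tool coordinates, whose origin is the TCP and whose axes are the flange's). Camera axes: x right, y down, z forward; pixel columns grow to the right and rows downward; lengths in m; the calibration is good to about 2 mm. A picture is of the moment at which its call begins: read the wrist's pose just before it. There is no depth.
- arm.sign_off(): hands the job in; it is judged then, once.
Trained networks look in a picture, given as the dict that the camera call returned (one of the last four; its "shot" number tells which), for a name from the list of things; names that differ only in an ending like _2 or _b are one class to them, and where a whole thing is asked for, a point or a joint stands for the part that bears it (a point fixed in the world has none). Each returns a list of dicts, best first, with "confidence" (0 to 1); they miss things now and then, are a little off and sometimes report something else, mostly with a low value. They report only what shows in the picture. A call takes as long as a camera call. They do not tell look-alikes from the thing itself.
- arm.regions_of(picture, name): "mask" (420x560 bool, what is visible of it) and "bbox" ([left, top, width, height] in pixels, round what is visible of it).
- arm.pinpoint(picture, name): "at" ([column, row] in pixels: a listed point, or the origin of a listed thing).
The state is a dict: "time": time; "joint_pos": joint angles; "qvel": joint speeds; "effort": joint torques, N m; "tcp_pos": TCP position; "tool_rot": TCP orientation; "wrist_force": force on the tool from outside, world axes, zero at the start; "wrist_torque": the same for the moment, N m; "opening": finger opening in m; "finger_force": force on a finger pad.
Only numpy, scipy, OpenCV 4.12 (cv2) and the standard library are available. Lean on these libraries where they do the work, as an engineer would, in place of code of your own. Each camera call takes 0.05 s, during which the arm holds its last target. There are 200 camera calls.

## Working session

There is one attempt and no reset: what is moved stays moved. The work goes in short steps, Python scripts to look and compute and a shell command to move; the robot and the scene stay as the last step left them, time stands still between calls to the robot, and variables do not carry over. Pictures are saved under pics/ and viewed, at most 10 in all, crops included, and the job is handed in when it is done.

```bash
mkdir -p pics
cat > h.py <<'E'
import numpy as np,cv2
from station import arm
from scipy.spatial.transform import Rotation as Rn
def px2w(p,uv,z):
    d=np.array([(uv[0]-p["cx"])/p["fx"],(uv[1]-p["cy"])/p["fy"],1.])
    R=np.array(p["R"]);t=np.array(p["t"]);o=-R.T@t;d=R.T@d
    return o+d*(z-o[2])/d[2]
E
python3 - <<'E'
from h import *
o=arm.get_obs();print(o["time"],o["tcp_pos"],o["tool_rot"],o["opening"])
for n in("top","scene"):
    p=arm.camera(n);cv2.imwrite(f"pics/{n}0.png",p["img"][...,::-1])
    for k in("tray","tray_mouth","lid_0","garlic","ramekin","cup"):
        for r in arm.pinpoint(p,k): print(n,k,np.round(r["at"]),round(r["confidence"],2),np.round(px2w(p,r["at"],0)[:2],3))
E
```

```text
0.0 [0.20051316 0.51157899 0.23049141] [-5.83562209e-01 -3.08626285e+00  2.63915481e-03] 0.08523710079978028
top tray [391. 215.] 0.91 [ 0.513 -0.256]
top tray [285. 220.] 0.74 [ 0.512 -0.031]
top tray_mouth [357. 210.] 0.93 [ 0.528 -0.185]
top lid_0 [288. 282.] 0.96 [ 0.383 -0.033]
top lid_0 [344. 142.] 0.9 [ 0.681 -0.169]
top lid_0 [235. 224.] 0.88 [0.508 0.074]
top lid_0 [252. 291.] 0.87 [0.368 0.043]
top lid_0 [283. 221.] 0.79 [ 0.509 -0.028]
top lid_0 [176. 236.] 0.76 [0.487 0.197]
top garlic [282. 163.] 0.85 [ 0.639 -0.03 ]
top ramekin [209. 280.] 0.82 [0.393 0.129]
top cup [236. 162.] 0.71 [0.644 0.071]
scene tray [334. 262.] 0.52 [ 0.523 -0.184]
scene tray_mouth [332. 263.] 0.65 [ 0.517 -0.184]
scene lid_0 [257. 233.] 0.81 [ 0.513 -0.02 ]
scene lid_0 [370. 228.] 0.75 [ 0.672 -0.17 ]
scene lid_0 [174. 256.] 0.69 [0.356 0.036]
scene lid_0 [217. 262.] 0.68 [ 0.392 -0.033]
scene lid_0 [221. 218.] 0.66 [0.512 0.074]
scene lid_0 [166. 207.] 0.51 [0.474 0.194]
scene lid_0 [158. 229.] 0.47 [0.402 0.133]
scene lid_0 [297. 213.] 0.39 [ 0.631 -0.024]
scene garlic [300. 212.] 0.56 [ 0.64  -0.027]
scene ramekin [159. 232.] 0.95 [0.395 0.122]
scene ramekin [220. 220.] 0.49 [0.504 0.07 ]
scene cup [266. 198.] 0.93 [0.645 0.07 ]
```

View pics/top0.png

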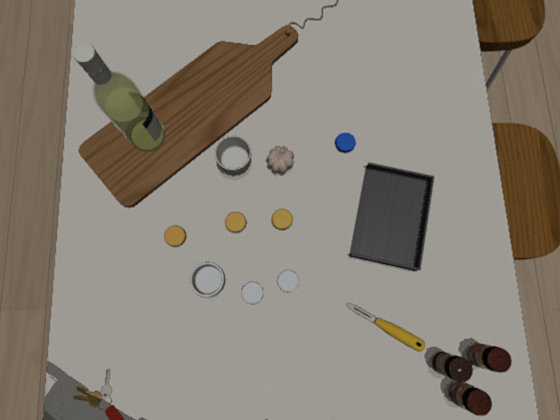

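View pics/scene0.png

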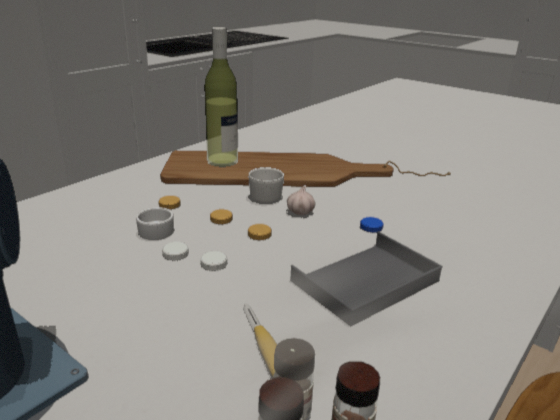

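The top view shows three brass-coloured lids at (175,236), (235,222) and (282,219). The look-alikes are two white lids at (252,292) and (288,281) and a blue one at (345,142). The tray's mouth edge runs from (368,165) to (351,264). The brass ones match the description. I'll confirm with one crop and measure.

Run:
```python
from h import *
p=arm.camera("top");im=p["img"]
cv2.imwrite("pics/crop.png",cv2.resize(im[120:310,150:370][...,::-1],None,fx=3,fy=3))
for r in arm.regions_of(p,"lid_0"):
    m=r["mask"];v,u=np.nonzero(m);print("lid",u.mean().round(1),v.mean().round(1),im[m].mean(0).round(),m.sum(),px2w(p,(u.mean(),v.mean()),.012).round(4))
r=arm.regions_of(p,"tray")[0];c=max(cv2.findContours(r["mask"].astype(np.uint8),0,2)[0],key=cv2.contourArea)
bx=cv2.boxPoints(cv2.minAreaRect(c));print("tray",bx.tolist(),[px2w(p,b,.02).round(3).tolist() for b in bx])
for k in("tray","tray_mouth"):
    r=arm.pinpoint(p,k)[0];print(k,px2w(p,r["at"],0).round(4))
o=arm.get_obs();print(Rn.from_rotvec(o["tool_rot"]).as_matrix().round(3))
```

```text
lid 174.5 236.1 [147. 116.  60.] 369 [0.4846 0.1976 0.012 ]
lid 251.5 292.6 [155. 157. 159.] 384 [0.3639 0.0421 0.012 ]
lid 281.3 219.3 [146. 124.  70.] 399 [ 0.5112 -0.0234  0.012 ]
lid 235.1 222.1 [150. 122.  62.] 334 [0.509  0.0727 0.012 ]
lid 287.6 280.7 [153. 156. 158.] 396 [ 0.3846 -0.031   0.012 ]
lid 344.5 142.5 [ 36.  68. 129.] 330 [ 0.6758 -0.1673  0.012 ]
tray [[347.3018493652344, 259.0566101074219], [365.6754455566406, 161.06414794921875], [437.7660217285156, 174.58111572265625], [419.3924255371094, 272.5735778808594]] [[0.422, -0.153, 0.02], [0.629, -0.208, 0.02], [0.593, -0.358, 0.02], [0.389, -0.296, 0.02]]
tray [ 0.5093 -0.2499  0.    ]
tray_mouth [ 0.5313 -0.1807  0.    ]
[[-0.931  0.365  0.   ]
 [ 0.365  0.931  0.   ]
 [-0.     0.    -1.   ]]
```

View pics/crop.png

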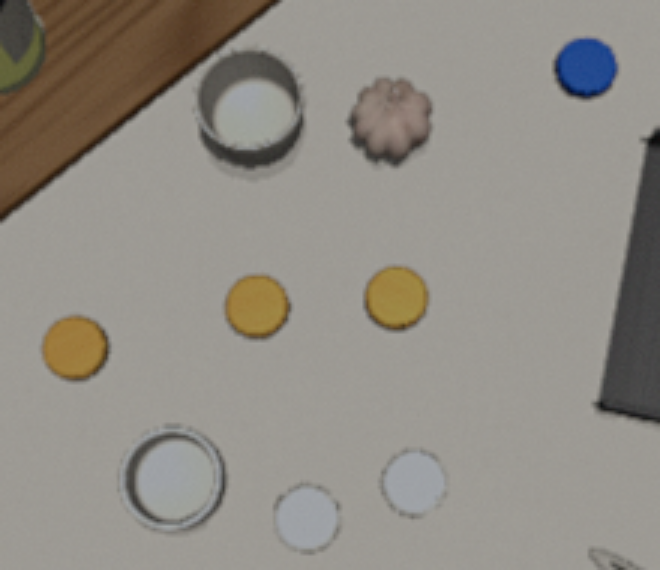

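The crop confirms the three brass discs are the lids; the white and blue ones are left alone. I'll push the nearest lid (C) first, then the middle (B), then the farthest (A), each into its own lane. First I turn the tool so that its -x faces the push direction, then travel.

```bash
cat > go.py <<'E'
# go.py x y heading_deg : prints tool-frame shift (cm) to the xy, and turn about tool z so that -x faces heading
import sys
from h import *
x,y,hd=map(float,sys.argv[1:4])
o=arm.get_obs();R=Rn.from_rotvec(o["tool_rot"]).as_matrix();p=np.array(o["tcp_pos"])
h=np.degrees(np.arctan2(-R[1,0],-R[0,0]));w=(hd-h+180)%360-180
print("t",round(o["time"],2),"tcp",p.round(4),"tilt z",R[:,2].round(3),"heading",round(h,1),"turn rz",round(-w,1),"q6",round(o["joint_pos"][5],2),"F",np.round(o["wrist_force"],1))
d=np.array([x,y,p[2]])-p
print("shift now cm",(R.T@d*100).round(2))
R2=R@Rn.from_rotvec([0,0,np.radians(-w)]).as_matrix()
print("shift after turn cm",(R2.T@d*100).round(2))
E
python3 -m inch '[[0,0,0,0,0,7,2.4],[0,0,0,0,0,7,2.4],[0,0,0,0,0,7,2.4],[0,0,0,0,0,7,2.4],[0,0,0,0,0,7,2.4],[0,0,0,0,0,7,2.4],[0,0,0,0,0,7,2.4],[0,0,0,0,0,7,2.4]]'
python3 -m inch '[[-3,1.25,0,0,0,3.6,2.4],[-3,1.25,0,0,0,0,2.4],[-3,1.25,0,0,0,0,2.4],[-3,1.25,0,0,0,0,2.4],[-3,1.25,0,0,0,0,2.4],[-3,1.25,0,0,0,0,2.4],[-3,1.25,0,0,0,0,2.4],[-3,1.25,0,0,0,0,2.4]]'
python3 -m inch '[[-3,1.25,0,0,0,0,2.4],[-3,1.25,0,0,0,0,2.4],[-3,1.25,0,0,0,0,2.4],[-3,1.25,0,0,0,0,2.4],[-3,1.25,0,0,0,0,2.4],[-3,1.25,0,0,0,0,2.4],[-3,1.25,0,0,0,0,2.4],[-3,1.25,0,0,0,0,2.4]]'
python3 go.py .5045 .018 -81
```

```text
time: 1.62
tcp_pos: [0.2008, 0.512, 0.2313]
tool_rot: [1.972, 2.446, -0.0]
wrist_force: [-0.1, -0.1, 0.9]
opening: 0.0238
finger_force: 0.0
time: 2.28
tcp_pos: [0.3393, 0.2904, 0.2315]
tool_rot: [2.04, 2.389, 0.001]
wrist_force: [0.3, -0.1, -0.8]
opening: 0.0239
finger_force: 0.0
time: 2.95
tcp_pos: [0.4757, 0.0687, 0.2315]
tool_rot: [2.041, 2.388, 0.001]
wrist_force: [0.7, 0.7, 0.1]
opening: 0.0238
finger_force: 0.0
t 2.95 tcp [0.4757 0.0687 0.2315] tilt z [ 0.001  0.    -1.   ] heading -81.0 turn rz -0.0 q6 -0.25 F [0.7 0.7 0.1]
shift now cm [-5.46  2.06  0.  ]
shift after turn cm [-5.46  2.06  0.  ]
```

```bash
python3 -m inch '[[-2.7,1,0,0,0,0,2.4],[-2.75,1.05,0,0,0,0,2.4],[0,0,3,0,0,0,2.4],[0,0,3,0,0,0,2.4],[0,0,3,0,0,0,2.4],[0,0,3,0,0,0,2.4],[0,0,3,0,0,0,2.4],[0,0,2,0,0,0,2.4]]'
python3 -m inch '[[0,0,1.5,0,0,0,2.4],[0,0,1.5,0,0,0,2.4],[0,0,1,0,0,0,2.4],[0,0,0.9,0,0,0,2.4],[0,0,0.6,0,0,0,2.4],[0,0,0,0,0,0,2.4],[0,0,0,0,0,0,2.4]]'
python3 go.py .5045 .018 -81
python3 - <<'E'
from h import *
p=arm.camera("top")
cv2.imwrite("pics/c2.png",cv2.resize(p["img"][130:310,200:440][...,::-1],None,fx=3,fy=3))
E
```

```text
time: 3.62
tcp_pos: [0.5024, 0.0198, 0.0588]
tool_rot: [-2.039, -2.387, 0.002]
wrist_force: [-0.7, 0.1, 0.2]
opening: 0.024
finger_force: 0.0
time: 4.2
tcp_pos: [0.504, 0.0196, 0.0065]
tool_rot: [2.041, 2.388, 0.0]
wrist_force: [-0.4, 0.2, 0.4]
opening: 0.0243
finger_force: 0.0
t 4.2 tcp [0.504  0.0196 0.0065] tilt z [ 0. -0. -1.] heading -81.0 turn rz -0.0 q6 -0.34 F [-0.4  0.2  0.4]
shift now cm [-0.17  0.02  0.  ]
shift after turn cm [-0.17  0.02  0.  ]
```

View pics/c2.png

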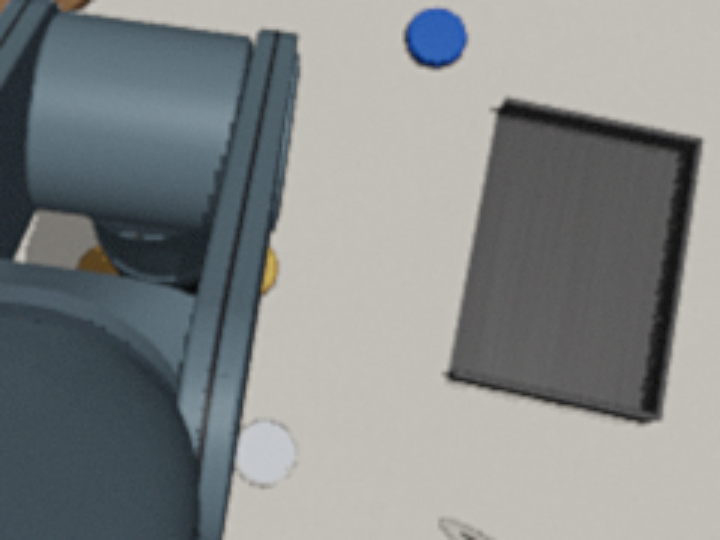

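The arm hides lid B and most of C in the top view, and the tips are at 6.5 mm with no contact. I start pushing C and check it with the network partway.

```bash
cat > look.py <<'E'
from h import *
x=np.array([-.247,-.969]);T=np.array([.511,-.253])
def tf(w): d=np.array(w[:2])-T; return (d@x*1000).round(), (d@np.array([-x[1],x[0]])*1000).round()
if __name__=="__main__":
    for n in("scene","top"):
        p=arm.camera(n)
        for r in arm.regions_of(p,"lid_0"):
            m=r["mask"];c=p["img"][m].mean(0)
            if c[0]-c[2]<40 or r["confidence"]<.3: continue
            v,u=np.nonzero(m);w=px2w(p,(u.mean(),v.mean()),.009)
            print(n,round(r["confidence"],2),m.sum(),(round(u.mean()),round(v.mean())),w[:2].round(3),"tray mm",tf(w))
    for k in("garlic","ramekin","cup"):
        for r in arm.pinpoint(p,k)[:1]: print(k,px2w(p,r["at"],0)[:2].round(3))
E
python3 -m inch '[[-0.5,0,0,0,0,0,2.4],[-0.8,0,0,0,0,0,2.4],[-1.2,0,0,0,0,0,2.4],[-1.2,0,0,0,0,0,2.4],[-1.2,0,0,0,0,0,2.4],[-1.2,0,0,0,0,0,2.4],[-1.2,0,0,0,0,0,2.4],[-1,0,0,0,0,0,2.4]]'; python3 look.py; python3 go.py .549 -.26 -81
```

```text
time: 4.92
tcp_pos: [0.517, -0.0642, 0.0063]
tool_rot: [2.042, 2.387, -0.0]
wrist_force: [-0.1, -0.0, 1.4]
opening: 0.024
finger_force: 0.3
scene 0.88 310 (221, 216) [0.507 0.068] tray mm (np.float64(-310.0), np.float64(-83.0))
scene 0.72 370 (292, 241) [ 0.519 -0.095] tray mm (np.float64(-155.0), np.float64(-31.0))
scene 0.48 257 (169, 201) [0.484 0.195] tray mm (np.float64(-427.0), np.float64(-137.0))
top 0.76 396 (174, 236) [0.485 0.199] tray mm (np.float64(-431.0), np.float64(-137.0))
cup [0.644 0.074]
t 5.27 tcp [ 0.5164 -0.0618  0.0062] tilt z [-0.001  0.    -1.   ] heading -81.0 turn rz 0.0 q6 -0.49 F [ 0.1 -0.1 -0.1]
shift now cm [-2.009e+01  1.100e-01 -1.000e-02]
shift after turn cm [-2.009e+01  1.200e-01 -1.000e-02]
```

C is being pushed cleanly. I continue.

```bash
python3 -m inch '[[-0.8,0,-0.1,0,0,0,2.4],[-1.2,0,-0.1,0,0,0,2.4],[-1.2,0,0,0,0,0,2.4],[-1.2,0.1,0,0,0,0,2.4],[-1.2,0,0,0,0,0,2.4],[-1.2,0,0,0,0,0,2.4],[-1.2,0,0,0,0,0,2.4],[-1.2,0,0,0,0,0,2.4]]'
python3 -m inch '[[-1.2,0,0,0,0,0,2.4],[-1.2,0,0,0,0,0,2.4],[-1.2,0,0,0,0,0,2.4],[-1.2,0,0,0,0,0,2.4],[-1.2,0,0,0,0,0,2.4],[-1.2,0,0,0,0,0,2.4],[-1.2,0,0,0,0,0,2.4],[-1,0,0,0,0,0,2.4]]'
python3 -m inch '[[-0.8,0,0,0,0,0,2.4],[-0.5,0,0,0,0,0,2.4],[-0.2,0,0,0,0,0,2.4],[0,0,0,0,0,0,2.4],[1.5,0,0,0,0,0,2.4],[1,0,-3,0,0,0,2.4],[0,0,-3,0,0,0,2.4],[0,0,-3,0,0,0,2.4]]'
python3 look.py; python3 go.py .514 .1135 -97.1
```

```text
time: 5.93
tcp_pos: [0.5322, -0.1546, 0.0083]
tool_rot: [-2.041, -2.388, -0.0]
wrist_force: [0.0, -0.2, 0.8]
opening: 0.0243
finger_force: 0.4
time: 6.6
tcp_pos: [0.547, -0.2474, 0.0083]
tool_rot: [2.041, 2.388, -0.0]
wrist_force: [0.5, -0.9, -0.3]
opening: 0.024
finger_force: 0.1
time: 7.27
tcp_pos: [0.544, -0.233, 0.0985]
tool_rot: [-2.036, -2.388, 0.0]
wrist_force: [0.7, -1.1, -0.5]
opening: 0.024
finger_force: 0.0
scene 0.78 299 (221, 216) [0.507 0.069] tray mm (np.float64(-311.0), np.float64(-83.0))
scene 0.64 465 (399, 272) [ 0.554 -0.289] tray mm (np.float64(24.0), np.float64(50.0))
scene 0.62 256 (169, 201) [0.484 0.195] tray mm (np.float64(-427.0), np.float64(-137.0))
top 0.6 362 (235, 222) [0.51  0.073] tray mm (np.float64(-316.0), np.float64(-82.0))
top 0.56 224 (176, 233) [0.492 0.195] tray mm (np.float64(-429.0), np.float64(-129.0))
garlic [ 0.641 -0.024]
cup [0.646 0.073]
t 7.62 tcp [ 0.5441 -0.2347  0.0968] tilt z [-0.003  0.002 -1.   ] heading -81.0 turn rz 16.1 q6 -0.75 F [0.6 0.5 0.1]
shift now cm [34.86  2.48  0.07]
shift after turn cm [34.18 -7.29  0.07]
```

C is in the tray at (24, 50) mm. Next is B.

```bash
python3 -m inch '[[0,0,0,0,0,5.4,2.4],[0,0,0,0,0,5.4,2.4],[0,0,0,0,0,5.3,2.4],[2.8,-0.6,0,0,0,0,2.4],[2.8,-0.6,0,0,0,0,2.4],[2.8,-0.6,0,0,0,0,2.4],[2.8,-0.6,0,0,0,0,2.4],[2.8,-0.6,0,0,0,0,2.4]]'
python3 -m inch '[[2.8,-0.6,0,0,0,0,2.4],[2.8,-0.6,0,0,0,0,2.4],[2.8,-0.6,0,0,0,0,2.4],[2.8,-0.6,0,0,0,0,2.4],[2.8,-0.6,0,0,0,0,2.4],[2.8,-0.6,0,0,0,0,2.4],[2.8,-0.6,0,0,0,0,2.4],[0,0,0,0,0,0,2.4]]'
python3 go.py .514 .116 -97.1
```

```text
time: 8.28
tcp_pos: [0.5314, -0.0917, 0.0967]
tool_rot: [-2.354, -2.077, 0.002]
wrist_force: [-0.2, 0.5, 0.1]
opening: 0.0237
finger_force: 0.0
time: 8.95
tcp_pos: [0.5131, 0.1107, 0.0968]
tool_rot: [-2.349, -2.08, 0.002]
wrist_force: [-0.9, -0.0, -0.2]
opening: 0.0242
finger_force: 0.0
t 8.95 tcp [0.5131 0.1107 0.0968] tilt z [-0.004  0.002 -1.   ] heading -96.9 turn rz 0.2 q6 0.12 F [-0.9 -0.  -0.2]
shift now cm [0.54 0.02 0.  ]
shift after turn cm [0.54 0.02 0.  ]
```

```bash
python3 -m inch '[[0.55,0,0,0,0,0,2.4],[0,0,2.5,0,0,0,2.4],[0,0,2.5,0,0,0,2.4],[0,0,2,0,0,0,2.4],[0,0,1.3,0,0,0,2.4],[0,0,0.7,0,0,0,2.4],[0,0,0,0,0,0,2.4]]'
python3 -m inch '[[-0.5,0,0,0,0,0,2.4],[-0.8,0,0,0,0,0,2.4],[-1.2,0,0,0,0,0,2.4],[-1.2,0,0,0,0,0,2.4],[-1.2,0,0,0,0,0,2.4],[-1.2,0,0,0,0,0,2.4],[-1.2,0,0,0,0,0,2.4],[-1.2,0,0,0,0,0,2.4]]'; python3 look.py; python3 go.py .4706 -.233 -97.1
```

```text
time: 9.53
tcp_pos: [0.5146, 0.111, 0.0062]
tool_rot: [-2.354, -2.076, 0.005]
wrist_force: [1.2, 0.2, 0.1]
opening: 0.0242
finger_force: 0.0
time: 10.2
tcp_pos: [0.5057, 0.026, 0.0088]
tool_rot: [2.355, 2.078, 0.001]
wrist_force: [0.1, 2.2, 3.8]
opening: 0.024
finger_force: 1.7
scene 0.82 242 (169, 202) [0.482 0.192] tray mm (np.float64(-424.0), np.float64(-138.0))
scene 0.71 328 (246, 229) [ 0.498 -0.004] tray mm (np.float64(-238.0), np.float64(-74.0))
scene 0.68 461 (399, 272) [ 0.554 -0.289] tray mm (np.float64(24.0), np.float64(50.0))
top 0.65 370 (406, 195) [ 0.553 -0.289] tray mm (np.float64(24.0), np.float64(50.0))
t 10.55 tcp [0.5053 0.0278 0.0081] tilt z [-0.001  0.    -1.   ] heading -97.1 turn rz 0.0 q6 -0.04 F [-0.5  0.1  0.5]
shift now cm [-26.31  -0.22  -0.  ]
shift after turn cm [-26.31  -0.22  -0.  ]
```

```bash
python3 -m inch '[[-0.8,0,0,0,0,0,2.4],[-1.2,0,0,0,0,0,2.4],[-1.2,0,0,0,0,0,2.4],[-1.2,-0.1,0,0,0,0,2.4],[-1.2,0,0,0,0,0,2.4],[-1.2,0,0,0,0,0,2.4],[-1.2,-0.1,0,0,0,0,2.4],[-1,0,0,0,0,0,2.4]]'; python3 look.py; python3 go.py .4706 -.233 -97.1
```

```text
time: 11.22
tcp_pos: [0.492, -0.0632, 0.0083]
tool_rot: [-2.356, -2.078, 0.0]
wrist_force: [-0.4, 0.3, 0.3]
opening: 0.0236
finger_force: 0.1
scene 0.71 274 (170, 202) [0.483 0.193] tray mm (np.float64(-425.0), np.float64(-137.0))
scene 0.71 482 (399, 272) [ 0.554 -0.289] tray mm (np.float64(24.0), np.float64(51.0))
scene 0.56 380 (279, 248) [ 0.484 -0.094] tray mm (np.float64(-147.0), np.float64(-65.0))
top 0.72 379 (174, 236) [0.486 0.199] tray mm (np.float64(-432.0), np.float64(-136.0))
ramekin [ 0.549 -0.285]
cup [0.648 0.066]
t 11.57 tcp [ 0.4924 -0.0612  0.0083] tilt z [-0.  0. -1.] heading -97.1 turn rz 0.0 q6 -0.23 F [-0.1 -0.3  0.6]
shift now cm [-17.32  -0.04  -0.  ]
shift after turn cm [-17.32  -0.04  -0.  ]
```

```bash
python3 -m inch '[[-0.8,0,0,0,0,0,2.4],[-1.2,0,0,0,0,0,2.4],[-1.2,0,0,0,0,0,2.4],[-1.2,0,0,0,0,0,2.4],[-1.2,0,0,0,0,0,2.4],[-1.2,0,0,0,0,0,2.4],[-1.2,0,0,0,0,0,2.4],[-1.2,0,0,0,0,0,2.4]]'
python3 -m inch '[[-1.2,0,0,0,0,0,2.4],[-1.2,0,0,0,0,0,2.4],[-1.2,0,0,0,0,0,2.4],[-1.2,0,0,0,0,0,2.4],[-1.2,0,0,0,0,0,2.4],[-1.2,0,0,0,0,0,2.4],[-0.7,0,0,0,0,0,2.4],[-0.2,0,0,0,0,0,2.4]]'
python3 -m inch '[[0,0,0,0,0,0,2.4],[1.5,0,0,0,0,0,2.4],[1,0,-3,0,0,0,2.4],[0,0,-3,0,0,0,2.4],[0,0,-3,0,0,-5.7,2.4],[0,0,0,0,0,-5.7,2.4],[0,0,0,0,0,0,2.4]]'
python3 look.py; python3 go.py .481 .2425 -85.7
```

```text
time: 12.23
tcp_pos: [0.4807, -0.1545, 0.0083]
tool_rot: [2.356, 2.078, 0.0]
wrist_force: [-0.1, 0.7, -0.4]
opening: 0.0241
finger_force: 0.2
time: 12.9
tcp_pos: [0.471, -0.2349, 0.0083]
tool_rot: [2.356, 2.077, -0.0]
wrist_force: [0.1, 0.1, 0.1]
opening: 0.0242
finger_force: 0.2
time: 13.48
tcp_pos: [0.4753, -0.2085, 0.1004]
tool_rot: [2.129, 2.305, 0.001]
wrist_force: [-0.3, -0.2, -0.6]
opening: 0.0238
finger_force: 0.0
scene 0.66 466 (399, 272) [ 0.554 -0.289] tray mm (np.float64(24.0), np.float64(50.0))
scene 0.59 559 (358, 290) [ 0.466 -0.263] tray mm (np.float64(20.0), np.float64(-41.0))
scene 0.5 279 (170, 201) [0.486 0.195] tray mm (np.float64(-428.0), np.float64(-135.0))
top 0.8 415 (174, 236) [0.485 0.199] tray mm (np.float64(-431.0), np.float64(-137.0))
garlic [ 0.643 -0.028]
ramekin [0.396 0.134]
cup [0.646 0.074]
t 13.83 tcp [ 0.4735 -0.2081  0.0973] tilt z [-0.002  0.001 -1.   ] heading -85.8 turn rz -0.1 q6 -0.7 F [ 0.1  0.2 -0.3]
shift now cm [44.88  4.06  0.06]
shift after turn cm [44.87  4.13  0.06]
```

B is in the tray at (20, -41) mm. A is last.

```bash
python3 -m inch '[[2.8,0.25,0,0,0,0,2.4],[2.8,0.25,0,0,0,0,2.4],[2.8,0.25,0,0,0,0,2.4],[2.8,0.25,0,0,0,0,2.4],[2.8,0.25,0,0,0,0,2.4],[2.8,0.25,0,0,0,0,2.4],[2.8,0.25,0,0,0,0,2.4],[2.8,0.25,0,0,0,0,2.4]]'
python3 -m inch '[[2.8,0.25,0,0,0,0,2.4],[2.8,0.25,0,0,0,0,2.4],[2.8,0.25,0,0,0,0,2.4],[2.8,0.25,0,0,0,0,2.4],[2.8,0.25,0,0,0,0,2.4],[2.8,0.25,0,0,0,0,2.4],[2.8,0.25,0,0,0,0,2.4],[2.8,0.3,0,0,0,0,2.4]]'
python3 -m inch '[[0,0,0,0,0,0,2.4],[0,0,0,0,0,0,2.4],[0,0,0,0,0,0,2.4]]'
python3 look.py; python3 go.py .481 .2425 -85.7
```

```text
time: 14.5
tcp_pos: [0.4768, 0.0177, 0.0978]
tool_rot: [-2.138, -2.301, 0.001]
wrist_force: [0.4, 0.2, 0.1]
opening: 0.0241
finger_force: 0.0
time: 15.17
tcp_pos: [0.4804, 0.2425, 0.0977]
tool_rot: [-2.137, -2.301, 0.002]
wrist_force: [1.6, -1.6, -0.3]
opening: 0.0247
finger_force: 0.0
time: 15.42
tcp_pos: [0.4805, 0.2409, 0.0977]
tool_rot: [-2.136, -2.303, 0.002]
wrist_force: [-0.3, 0.3, 0.6]
opening: 0.0239
finger_force: 0.0
scene 0.93 547 (358, 290) [ 0.467 -0.263] tray mm (np.float64(20.0), np.float64(-41.0))
scene 0.78 441 (398, 272) [ 0.554 -0.288] tray mm (np.float64(23.0), np.float64(50.0))
scene 0.7 286 (169, 201) [0.485 0.196] tray mm (np.float64(-429.0), np.float64(-136.0))
top 0.89 336 (406, 195) [ 0.554 -0.29 ] tray mm (np.float64(25.0), np.float64(50.0))
top 0.71 355 (398, 236) [ 0.467 -0.263] tray mm (np.float64(21.0), np.float64(-40.0))
top 0.64 384 (174, 236) [0.485 0.199] tray mm (np.float64(-431.0), np.float64(-137.0))
garlic [ 0.641 -0.026]
ramekin [0.393 0.131]
cup [0.644 0.076]
t 15.77 tcp [0.4812 0.2406 0.0984] tilt z [ 0. -0. -1.] heading -85.8 turn rz -0.1 q6 0.18 F [0.1 0.3 0.4]
shift now cm [ 0.19 -0.   -0.  ]
shift after turn cm [ 0.19 -0.   -0.  ]
```

```bash
python3 -m inch '[[0,0,2.5,0,0,0,2.4],[0,0,2.5,0,0,0,2.4],[0,0,2,0,0,0,2.4],[0,0,1.3,0,0,0,2.4],[0,0,0.8,0,0,0,2.4],[0,0,0,0,0,0,2.4]]'
python3 -m inch '[[-0.5,0,0,0,0,0,2.4],[-0.8,0,0,0,0,0,2.4],[-1.2,0,0,0,0,0,2.4],[-1.2,0,0,0,0,0,2.4],[-1.2,0,0,0,0,0,2.4],[-1.2,0,0,0,0,0,2.4],[-1.2,0,0,0,0,0,2.4],[-1.2,0,0,0,0,0,2.4]]'
python3 -m inch '[[-1.2,0,0,0,0,0,2.4],[-1.2,0,0,0,0,0,2.4],[-1.2,0,0,0,0,0,2.4],[-1.2,0,0,0,0,0,2.4],[-1.2,0,0,0,0,0,2.4],[-1.2,0,0,0,0,0,2.4],[-1.2,0,0,0,0,0,2.4],[-1.2,0,0,0,0,0,2.4]]'
python3 look.py; python3 go.py .516 -.215 -85.7
```

```text
time: 16.27
tcp_pos: [0.4799, 0.2406, 0.0058]
tool_rot: [-2.136, -2.301, 0.004]
wrist_force: [-1.0, -0.5, 0.8]
opening: 0.0242
finger_force: 0.0
time: 16.93
tcp_pos: [0.4875, 0.155, 0.0075]
tool_rot: [2.137, 2.302, 0.0]
wrist_force: [-0.4, 1.1, 0.7]
opening: 0.0239
finger_force: 0.4
time: 17.6
tcp_pos: [0.4946, 0.0596, 0.0073]
tool_rot: [-2.137, -2.303, 0.0]
wrist_force: [0.2, 1.0, 0.5]
opening: 0.0242
finger_force: 0.4
scene 0.9 554 (358, 290) [ 0.466 -0.263] tray mm (np.float64(21.0), np.float64(-41.0))
scene 0.9 456 (399, 272) [ 0.554 -0.289] tray mm (np.float64(25.0), np.float64(51.0))
scene 0.55 356 (232, 225) [0.492 0.027] tray mm (np.float64(-267.0), np.float64(-87.0))
top 0.82 356 (406, 195) [ 0.553 -0.29 ] tray mm (np.float64(25.0), np.float64(50.0))
top 0.65 390 (397, 236) [ 0.467 -0.263] tray mm (np.float64(20.0), np.float64(-41.0))
garlic [ 0.643 -0.033]
t 17.95 tcp [0.4943 0.0612 0.0072] tilt z [-0.  0. -1.] heading -85.7 turn rz 0.0 q6 -0.18 F [-0.1  0.6  0.9]
shift now cm [-27.71   0.08  -0.  ]
shift after turn cm [-27.71   0.09  -0.  ]
```

```bash
python3 -m inch '[[-0.8,0,-0.1,0,0,0,2.4],[-1.2,0,0,0,0,0,2.4],[-1.2,0.1,0,0,0,0,2.4],[-1.2,0,0,0,0,0,2.4],[-1.2,0,0,0,0,0,2.4],[-1.2,0,0,0,0,0,2.4],[-1.2,0,0,0,0,0,2.4],[-1.2,0,0,0,0,0,2.4]]'
python3 -m inch '[[-1.2,0,0,0,0,0,2.4],[-1.2,0,0,0,0,0,2.4],[-1.2,0,0,0,0,0,2.4],[-1.2,0,0,0,0,0,2.4],[-1.2,0,0,0,0,0,2.4],[-1.2,0,0,0,0,0,2.4],[-1.2,0,0,0,0,0,2.4],[-1,0,0,0,0,0,2.4]]'
python3 look.py; python3 go.py .516 -.215 -85.7
```

```text
time: 18.62
tcp_pos: [0.5024, -0.0324, 0.0083]
tool_rot: [-2.138, -2.302, 0.0]
wrist_force: [0.1, 0.9, 0.4]
opening: 0.0238
finger_force: 0.2
time: 19.28
tcp_pos: [0.5096, -0.126, 0.0083]
tool_rot: [2.137, 2.302, -0.0]
wrist_force: [0.2, 1.2, -0.5]
opening: 0.0237
finger_force: 0.2
scene 0.97 434 (399, 272) [ 0.554 -0.29 ] tray mm (np.float64(25.0), np.float64(50.0))
scene 0.76 535 (358, 290) [ 0.466 -0.263] tray mm (np.float64(21.0), np.float64(-41.0))
scene 0.6 441 (316, 255) [ 0.508 -0.156] tray mm (np.float64(-93.0), np.float64(-27.0))
garlic [ 0.634 -0.029]
ramekin [0.405 0.131]
cup [0.639 0.073]
t 19.63 tcp [ 0.5092 -0.124   0.0082] tilt z [-0.  0. -1.] heading -85.7 turn rz 0.0 q6 -0.53 F [0.  0.7 0.1]
shift now cm [-9.12 -0.   -0.  ]
shift after turn cm [-9.12 -0.   -0.  ]
```

```bash
python3 -m inch '[[-0.8,0,0,0,0,0,2.4],[-1.2,0,0,0,0,0,2.4],[-1.2,0,0,0,0,0,2.4],[-1.2,0,0,0,0,0,2.4],[-1.2,0,0,0,0,0,2.4],[-1.2,0,0,0,0,0,2.4],[-1.2,0,0,0,0,0,2.4],[-0.9,0,0,0,0,0,2.4]]'
python3 -m inch '[[-0.2,0,0,0,0,0,2.4],[0,0,0,0,0,0,2.4],[1.5,0,0,0,0,0,2.4],[1,0,-3,0,0,0,2.4],[0,0,-3,0,0,0,2.4],[0,0,-3,0,0,0,2.4],[3,0,-1,0,0,0,2.4],[3,0,0,0,0,0,2.4]]'
python3 -m inch '[[3,0,0,0,0,0,2.4],[3,0,0,0,0,0,2.4],[3,0,0,0,0,0,2.4],[0,0,0,0,0,0,2.4],[0,0,0,0,0,0,2.4]]'
python3 look.py
python3 - <<'E'
from h import *
p=arm.camera("scene");cv2.imwrite("pics/end.png",p["img"][...,::-1])
E
```

```text
time: 20.3
tcp_pos: [0.5162, -0.2154, 0.0083]
tool_rot: [2.138, 2.301, -0.0]
wrist_force: [-0.3, 1.4, -0.1]
opening: 0.024
finger_force: 0.2
time: 20.97
tcp_pos: [0.5117, -0.1303, 0.1117]
tool_rot: [2.134, 2.297, 0.003]
wrist_force: [1.4, 1.8, -0.2]
opening: 0.024
finger_force: 0.0
time: 21.38
tcp_pos: [0.5021, -0.0379, 0.1083]
tool_rot: [-2.131, -2.307, 0.0]
wrist_force: [0.5, -0.5, 0.8]
opening: 0.0238
finger_force: 0.0
scene 0.84 418 (399, 272) [ 0.553 -0.288] tray mm (np.float64(24.0), np.float64(50.0))
scene 0.66 410 (366, 271) [ 0.52  -0.246] tray mm (np.float64(-9.0), np.float64(7.0))
top 0.79 392 (406, 196) [ 0.553 -0.289] tray mm (np.float64(24.0), np.float64(49.0))
top 0.65 379 (397, 236) [ 0.467 -0.263] tray mm (np.float64(20.0), np.float64(-40.0))
```

View pics/end.png

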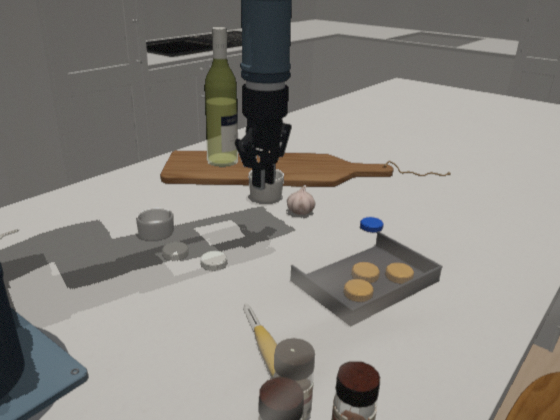

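The picture shows all three brass lids flat in the tray at (366,271), (399,272) and (358,290). The garlic, dish and cup are where they started, and the gripper is clear in the air.

```bash
python3 -c "
from station import arm
print(arm.sign_off())"
```

```text
the job is handed in; nothing more can be done
None
```

All three brass lids are inside the tray, pushed there along the worktop without being picked up; the garlic, dish and cup stayed put, and I handed the job in about 22 s into the 67 s limit (no verdict was returned).

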